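# Brace a jar in the jar holder and unscrew its cap

## Robot

A 6-joint arm with a two-finger parallel gripper is mounted at the origin on the work surface. World frame = base frame: x ahead of the robot, y to its left, z up, the work surface at z = 0. Lengths are in m, angles in rad, forces in N, time in s.
With the tool pointing down it reaches from about 0.35 to 0.975 m from the base axis. Payload 4.9 kg.
Tool frame: the origin (TCP) lies midway between the tips of the shut fingers; the grasp point (between the pads) lies 19 mm behind it; z points along the fingers, y is the line along which they close (so a half turn about z gives the same grasp; the last joint's range is limited). The gripper opens to 85 mm and grips with 20 to 120 N. Pads are 22 mm wide; open, the fingers measure 114 mm over their backs; the gripper's body (76 mm by 85 mm) begins 54 mm behind the grasp point. The pads swing forward as they close: fully open they stand 13 mm farther back than shut.
Start: joints at [1.123, 0.053, 1.613, -0, 1.476, -0.119], TCP at [0.202, 0.592, 0.231] pointing down, gripper open.
Joint ranges: [-3.01, 3.01], [-1.01, 2.22], [0.06, 2.58], [-1.02, 4.17], [0.09, 2.62], [-3.14, 3.14]. Speed limits (rad/s): [2.57, 2.57, 3.14, 3.14, 3.14, 3.14].

## Interface

Orientations are given as a rotation vector (axis times angle).
In Python, from station import ctrl gives the robot as it stands.
- The arm moves only by the tool step_arm, never from a script. Its argument "targets" is a list of rows, each an object with "travel": the shift along the world's x, y, z as a fraction of full scale, a list of three; "angular": the turn, a rotation vector about the world's x, y, z as a fraction of full scale, a list of three; "gripper": the opening, from 0 (shut) to 1 (fully open). In form: [{"travel": [x, y, z], "angular": [rx, ry, rz], "gripper": gripper}, ...]. A call has 1 to 10 rows; each row is the pose to reach, as a shift and turn from the pose commanded when the call began; what a row does not reach only later rows make up. Full scale, the value 1, is 0.6 m for a shift and pi/4 rad for a turn. A row lasts 1/10 s, in which the tool goes at most 50 mm and 8.59 degrees, less where a joint would pass 70% of its speed; a pose out of reach is approached as far as the arm can. A call with a number of a shift or a turn outside -1 to 1 is refused whole. A call with a gripper value outside its range is refused whole. The fingers move at their own pace and stop on an object; "squeeze" is the grip in N (left out, the last holds). Time passes only in rows, so rows that repeat a pose let the fingers close. It gives the time, the measured TCP pose, the force, the opening and the grip force at its end, in the units of the state.
- ctrl.get_obs(): the state, without advancing time (a new reading comes with each control period).
- ctrl.get_image(name): name is "scene" or "top" or "wrist"; returns a dict with "img" (420x560x3 uint8, red, green, blue), "fx", "fy", "cx", "cy" (pixels), "rvec" (rotation vector, rad) and "tvec" (3), from world to camera coordinates, as OpenCV has them. Camera axes: x right, y down, z forward; pixel columns grow to the right and rows downward; lengths in m; the calibration is good to about 2 mm. A picture is of the moment at which its call begins. There is no depth.
- ctrl.finish_job(): hands the job in; it is judged then, once.
The state is a dict: "t": time; "q": joint angles; "dq": joint speeds; "effort": joint torques, N m; "tool_pos": TCP position; "tool_rot": TCP orientation; "contact_force": force on the tool from outside, world axes, zero at the start; "wrist_torque": the same for the moment, N m; "opening": finger opening in m; "grip_force": force on a finger pad.
Only numpy, scipy, OpenCV 4.12 (cv2) and the standard library are available. Lean on these libraries where they do the work, as an engineer would, in place of code of your own. Each camera call takes 0.05 s, during which the arm holds its last target. There are 200 camera calls.

## Task

Stand the tapered jar of hazelnuts in the middle well of the jar holder with its tight cap still on, and press it down there so that the rubber keeps it from turning while you unscrew the cap anticlockwise. Stop turning once the thread lets go, lift the cap straight off and finish still holding it, level and still, a finger's breadth or two above the mouth of the jar, which stays seated in the well. Leave the other jars, the mug and the bowl where they are.

Things in the scene. Friction and masses are not known exactly. Their poses are not given: they have to be found in the camera images.
- jar: Glass jar of hazelnuts, 0.27 to 0.53 kg, upright on the worktop with its cap on (101 mm tall in all). Origin at the centre of its foot, z up. Foot 56 mm across; the wall tapers out to 69 mm at 32 mm height, is straight to 62 mm, then narrows to a 46 mm neck at 74 mm. Of three jars it is the middle-sized; the only one with a tapered foot.
- jar_rim (a point): Centre of the jar's mouth, 96 mm above the jar's origin. Around the neck below it are three short thread ridges that hold the cap's three lugs.
- cap: The jar's knurled steel screw cap, 64 mm across, 17 mm high, 70 g. Origin at the centre of its lower edge, z up; screwed tight this is 83.5 mm above the jar's origin. The tight cap carries the jar's weight when lifted. It unscrews anticlockwise seen from above and rises about 2 mm in doing so.
- cap_top (a point): Centre of the cap's top, 17 mm above its lower edge. To break the cap loose takes up to about 1.3 N m (grip it with 60 N or more), after that little. Turned 60 to 105 degrees relative to the jar it is free to lift straight off; beyond 110 degrees its lugs catch under the next thread ridges.
- cap_lug (a point): One of the three lugs inside the cap's lower edge, 26 mm from its axis. In the jar's x-y frame it stands at -35 degrees with the cap tight and at about +20 degrees where the thread lets go.
- holder: Non-slip jar and bottle holder, a grey moulded block fixed to the worktop, 120 mm (x) by 280 mm (y) by 45 mm high. Along its y axis are three round tapered wells lined with black ribbed rubber: a wide one at +y, the middle one, a narrow one at -y. Origin at the centre of its underside.
- well (a point): Centre of the mouth of the holder's middle well, 45 mm above the worktop. The well is 71 mm across here and narrows like the jar's foot: the jar wedges in with its foot 37 mm below this point, the cap's lower edge then 92 mm above the worktop. The rubber keeps the jar from turning only while it is pressed down: 10 to 20 N is ample; unpressed, jar and cap spin together.
- tall_jar: Taller straight glass jar with a steel lid, 74 mm across, 140 mm tall. Origin at the centre of its foot. Bystander.
- spice_jar: Small glass spice jar with a steel lid, 44 mm across, 85 mm tall. Origin at the centre of its foot. Bystander.
- mug: White mug, 80 mm across, 92 mm tall, with a handle. Origin at the centre of its foot. Bystander.
- bowl: Bowl, 140 mm across, 60 mm tall. Origin at the centre of its foot. Bystander.
Not all that is in view belongs to the job. Of the things shaped like the cap, the steel one is meant.

How it is judged:
By the outcome, as a careful person would: the job done as asked, in the order asked, and still so for the second after the job is handed in, while the arm keeps its last pose, push and grip.
It also fails if it takes over 38 s, if anything falls off the work surface, if the arm or the gripper's body presses on something with over 40 N, if the wrist force passes 120 N, or if a joint passes its speed limit or range.

## Working session

There is one attempt and no reset: what is moved stays moved. The work goes in short steps, Python scripts to look and compute and a tool call to move; the robot and the scene stay as the last step left them, time stands still between calls to the robot, and variables do not carry over. Pictures are saved under pics/ and viewed, at most 10 in all, crops included, and the job is handed in when it is done.

Besides the shell and the picture viewer there is one more tool, called after "Request:" in YAML: its name, and indented under it one key for each argument. step_arm: Moves the arm, as the interface text tells. Its arguments: {"type":"object","properties":{"targets":{"type":"array"},"squeeze":{"type":"number"}},"required":["targets"]}

```bash
mkdir -p pics; python3 - <<'E'
from station import ctrl
import cv2,pickle,numpy as np
d={n:ctrl.get_image(n) for n in("scene","top")}
pickle.dump(d,open("d0.pkl","wb"))
for n in d:
    cv2.imwrite(f"pics/{n}0.png",d[n]["img"][:,:,::-1])
    R=cv2.Rodrigues(np.array(d[n]["rvec"]))[0];print(n,d[n]["fx"],-R.T@d[n]["tvec"],R[2])
o=ctrl.get_obs();print({k:np.round(v,3) for k,v in o.items()})
E
```

```text
scene 506.51697451187425 [ 1.16517325 -0.5897896   0.95450446] [-0.51053234  0.53108057 -0.67624711]
top 533.0853500222423 [0.24164928 0.09564722 1.4668863 ] [ 0.20325139  0.01085489 -0.97906641]
{'t': np.float64(0.1), 'q': array([ 1.123,  0.053,  1.614,  0.   ,  1.476, -0.119]), 'dq': array([ 0.001, -0.003, -0.002,  0.   ,  0.001, -0.   ]), 'effort': array([-1.0000e-03, -3.9490e+01, -3.7136e+01, -0.0000e+00,  4.0000e-03,
        0.0000e+00]), 'tool_pos': array([0.202, 0.591, 0.23 ]), 'tool_rot': array([-5.140e-01, -3.099e+00,  3.000e-03]), 'contact_force': array([0.355, 0.321, 0.125]), 'wrist_torque': array([-0.056, -0.012, -0.065]), 'grip_force': np.float64(0.0), 'opening': np.float64(0.085)}
```

View pics/scene0.png

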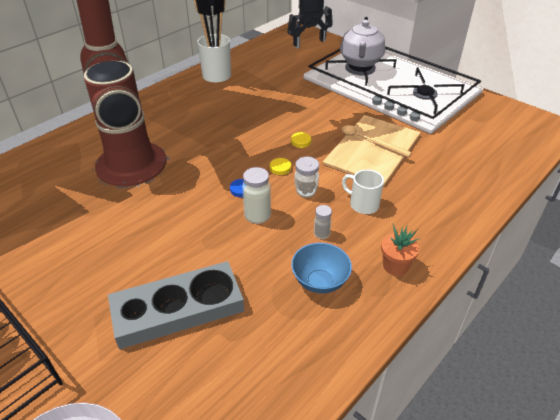

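View pics/top0.png

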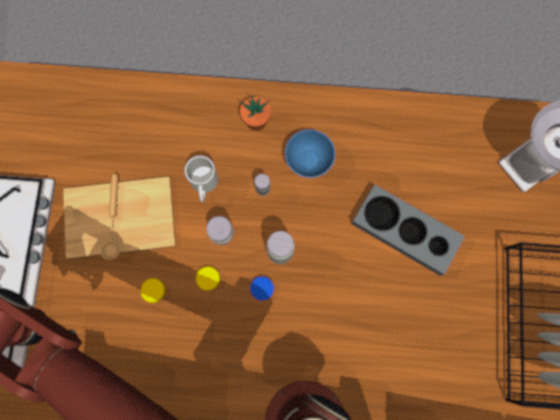

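Scene view: the jar is at about (306,177), the tall jar at (257,195), the spice jar at (323,222) and the holder's middle well at (170,298). In the top view the jar cap is at (219,230) and the middle well at (412,231). The yellow and blue discs are decoys.

```bash
cat > h.py <<'E'
import numpy as np,cv2
def ray(c,u,v):
    R=cv2.Rodrigues(np.array(c["rvec"],float))[0]
    d=R.T@np.array([(u-c["cx"])/c["fx"],(v-c["cy"])/c["fy"],1]);return -R.T@np.array(c["tvec"]),d
def onz(c,u,v,z):
    o,d=ray(c,u,v);return o+d*(z-o[2])/d[2]
def proj(c,P):
    return cv2.projectPoints(np.array(P,float).reshape(-1,1,3),np.array(c["rvec"],float),np.array(c["tvec"],float),np.array([[c["fx"],0,c["cx"]],[0,c["fy"],c["cy"]],[0,0,1.]]),None)[0].reshape(-1,2)
def circ(c,mask,z):
    """largest contour of mask -> world circle at height z"""
    ct=max(cv2.findContours(mask.astype(np.uint8),cv2.RETR_EXTERNAL,cv2.CHAIN_APPROX_NONE)[0],key=cv2.contourArea)
    h=cv2.convexHull(ct).reshape(-1,2)
    P=np.array([onz(c,u,v,z)[:2] for u,v in h]).astype(np.float32)
    (x,y),r=cv2.minEnclosingCircle(P*1000);e=cv2.fitEllipse(ct);return np.round([x,y,2*r],1),np.round(e[0],1),np.round(e[1],1)
E
python3 - <<'E'
import pickle;from h import *
d=pickle.load(open("d0.pkl","rb"))
def win(m,x0,y0,x1,y1):
    w=np.zeros_like(m);w[y0:y1,x0:x1]=m[y0:y1,x0:x1];return w
for n,boxes in (("top",[("cap",.1005,200,212,238,248),("tall",.14,262,228,300,264),("spice",.085,250,168,275,188)]),("scene",[("cap",.1005,290,155,322,171)])):
    c=d[n];hsv=cv2.cvtColor(c["img"],cv2.COLOR_RGB2HSV)
    m=(hsv[...,1]<60)&(hsv[...,2]>90)
    for k,z,*b in boxes: print(n,k,circ(c,win(m,*b),z))
for n,boxes in (("top",[("wide",360,192,400,232),("mid",397,215,427,247),("nar",427,232,453,259)]),("scene",[("wide",186,268,237,310),("mid",148,280,192,316),("nar",116,294,150,322)])):
    c=d[n];g=c["img"].max(2)
    for k,*b in boxes:print(n,k,circ(c,win(g<60,*b),.045))
for n,b in(("top",(175,150,320,270)),("scene",(240,140,350,250))):
    i=d[n]["img"][b[1]:b[3],b[0]:b[2],::-1];cv2.imwrite(f"pics/{n}c.png",cv2.resize(i,None,fx=5,fy=5,interpolation=2))
E
```

```text
top cap (array([473.3, 259.6,  75.3]), array([219.6, 229.5]), array([24.3, 27.9]))
top tall (array([435.2,  99.8,  81.1]), array([279.9, 246.3]), array([26.1, 31.5]))
top spice (array([614.5, 161.8,  44.8]), array([261.5, 181. ]), array([13.8, 15.3]))
scene cap (array([481.7, 258.7,  74.5]), array([306.7, 164. ]), array([14.3, 24.7]))
top wide (array([ 562.8, -169.8,   93.9]), array([381.8, 212.9]), array([32.3, 33.9]))
top mid (array([ 519.9, -254.3,   73.9]), array([412.4, 230.6]), array([25.4, 26.7]))
top nar (array([ 484.7, -325.2,   51.5]), array([438.2, 245.6]), array([17.3, 18.6]))
scene wide (array([ 567.7, -169.8,   95.3]), array([210.8, 286.8]), array([32.3, 41.7]))
scene mid (array([ 525.3, -254.1,   74.7]), array([169.3, 298.6]), array([26. , 33.8]))
scene nar (array([ 490.1, -325.3,   52.6]), array([133.5, 308.8]), array([18.3, 24.4]))
```

View pics/topc.png

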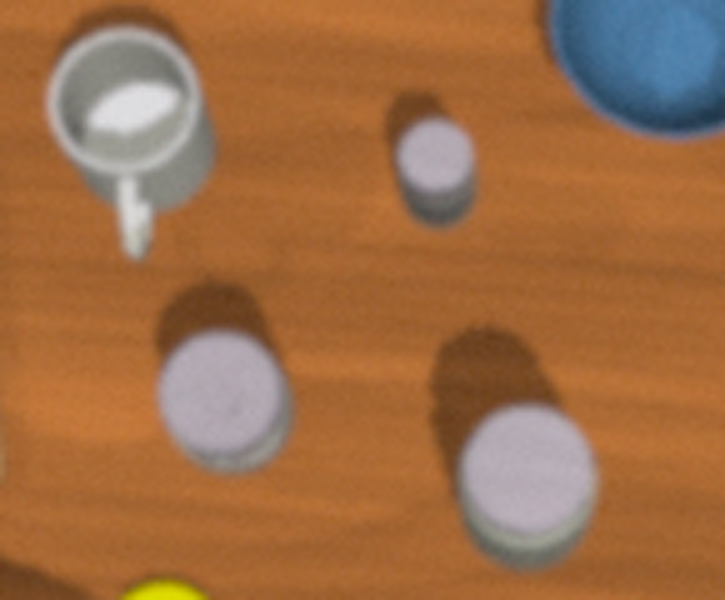

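The magnified top view shows the jar's lilac steel lid centred at crop (221,391), which is pixel (219,228). I'll refine it with a hue mask and start the approach.

```bash
python3 - <<'E'
import pickle;from h import *
d=pickle.load(open("d0.pkl","rb"))
for n,b in (("top",(200,210,240,250)),("scene",(288,152,326,176))):
    c=d[n];i=cv2.GaussianBlur(c["img"],(3,3),0).astype(int)
    m=(i[...,2]-i[...,1]>5)&(i[...,2]>110)
    w=np.zeros_like(m);w[b[1]:b[3],b[0]:b[2]]=m[b[1]:b[3],b[0]:b[2]]
    w=cv2.morphologyEx(w.astype(np.uint8),cv2.MORPH_OPEN,np.ones((3,3)))
    r=circ(c,w,.1005);print(n,r,onz(c,*r[1],.1005))
print(onz(d["top"],219,227.9,.1005),onz(d["top"],412.4,230.6,.045),onz(d["scene"],169.3,298.6,.045))
E
```

```text
top (array([475.7, 262.3,  59.1]), array([218.8, 228.4]), array([20.8, 21.7])) [0.47571214 0.26231789 0.1005    ]
scene (array([486.1, 256.9,  69.8]), array([306.6, 165.3]), array([15.4, 21. ])) [0.4852288  0.25640765 0.1005    ]
[0.47706824 0.26193095 0.1005    ] [ 0.52004596 -0.2543802   0.045     ] [ 0.52598047 -0.25512877  0.045     ]
```

Request:
step_arm:
  targets:
    - {"travel":[0.45,-0.55,0],"angular":[0,0,-1],"gripper":1}
    - {"travel":[0.45,-0.55,0],"angular":[0,0,-1],"gripper":1}
    - {"travel":[0.45,-0.55,0],"angular":[0,0,-1],"gripper":1}
    - {"travel":[0.45,-0.55,0],"angular":[0,0,-1],"gripper":1}
    - {"travel":[0.45,-0.55,0],"angular":[0,0,-1],"gripper":1}
    - {"travel":[0.45,-0.55,0],"angular":[0,0,-1],"gripper":1}
    - {"travel":[0.45,-0.55,0],"angular":[0,0,-1],"gripper":1}
    - {"travel":[0.45,-0.55,0],"angular":[0,0,-1],"gripper":1}
    - {"travel":[0.45,-0.55,0],"angular":[0,0,-1],"gripper":1}
    - {"travel":[0.45,-0.55,0],"angular":[0,0,-1],"gripper":1}

```text
t: 1.1
tool_pos: [0.4733, 0.2588, 0.2307]
tool_rot: [1.668, 2.662, -0.002]
contact_force: [-0.3, 0.2, -0.2]
opening: 0.0855
grip_force: 0.0
```

Request:
step_arm:
  targets:
    - {"travel":[0.005,0.002,-0.06],"angular":[0,0,-1],"gripper":1}
    - {"travel":[0.005,0.002,-0.06],"angular":[0,0,-1],"gripper":1}
    - {"travel":[0.005,0.002,-0.06],"angular":[0,0,-1],"gripper":1}
    - {"travel":[0.005,0.002,-0.06],"angular":[0,0,-1],"gripper":1}
    - {"travel":[0.005,0.002,-0.06],"angular":[0,0,-1],"gripper":1}
    - {"travel":[0.005,0.002,-0.06],"angular":[0,0,-1],"gripper":1}
    - {"travel":[0.005,0.002,-0.06],"angular":[0,0,-1],"gripper":1}

```text
t: 1.8
tool_pos: [0.4739, 0.2635, 0.1949]
tool_rot: [-2.553, -1.829, 0.001]
contact_force: [0.8, 0.6, -0.3]
opening: 0.0854
grip_force: 0.0
```

```bash
cat > shot.py <<'E'
from station import ctrl
import cv2,pickle,numpy as np,sys
n,k=sys.argv[1:3]
c=ctrl.get_image(n);pickle.dump(c,open(k+".pkl","wb"));cv2.imwrite(f"pics/{k}.png",c["img"][:,:,::-1])
o=ctrl.get_obs();print({k:np.round(o[k],3).tolist() for k in("t","q","tool_pos","tool_rot","contact_force")})
E
python3 shot.py wrist w1
```

```text
{'t': 1.85, 'q': [0.37, -0.12, 1.843, 0.0, 1.42, 0.697], 'tool_pos': [0.474, 0.263, 0.195], 'tool_rot': [-2.553, -1.83, 0.001], 'contact_force': [0.282, -0.278, 0.776]}
```

View pics/w1.png

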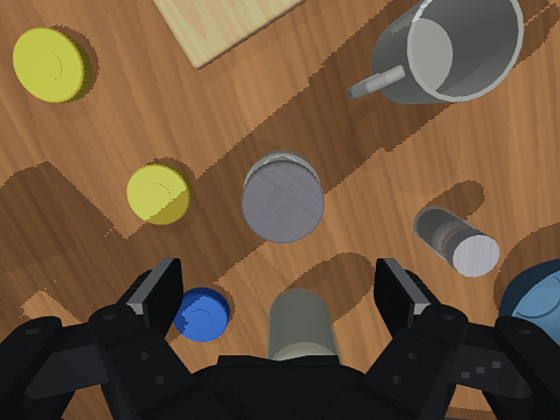

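The wrist view shows the jar's cap top at about (283,202), roughly 82 px across and between the open fingers' plane.

```bash
python3 - <<'E'
import pickle;from h import *
c=pickle.load(open("w1.pkl","rb"))
for z in(.1005,): 
  for p in((283,202),(242,202),(324,202),(283,161.5),(283,242.5)): print(p,onz(c,*p,z).round(4))
hsv=cv2.cvtColor(c["img"],cv2.COLOR_RGB2HSV);m=(hsv[...,1]<60)&(hsv[...,2]>60)
w=np.zeros_like(m);w[145:250,235:330]=m[145:250,235:330]
print(circ(c,w,.1005))
P=[[.4762+.032*np.cos(a),.2625+.032*np.sin(a),.1005] for a in np.linspace(0,6.28,60)];q=proj(c,P);print(q.min(0),q.max(0))
ys,xs=np.nonzero(w[190:]);print("cols",xs.min(),xs.max(),"bottom",np.nonzero(w)[0].max())
E
```

```text
(283, 202) [0.479  0.2671 0.1005]
(242, 202) [0.4496 0.2771 0.1005]
(324, 202) [0.5084 0.2572 0.1005]
(283, 161.5) [0.4888 0.2963 0.1005]
(283, 242.5) [0.4685 0.2358 0.1005]
(array([478.8, 270.6,  72.5]), array([281.9, 197.1]), array([82.1, 92.5]))
[239.38760438 167.03906718] [323.43939435 247.50452807]
cols 241 323 bottom 242
```

```bash
python3 - <<'E'
import pickle;from h import *
c=pickle.load(open("w1.pkl","rb"))
R=cv2.Rodrigues(np.array([-2.553,-1.83,.001]))[0];T=np.array([.474,.2633,.195])
P=[T+R@np.array([sx*.011,sy*.0427,z]) for z in(-.013,-.032) for sy in(1,-1) for sx in(1,-1)]
q=proj(c,P);print(q.round(1).tolist(), R[:,0],R[:,1])
im=cv2.resize(c["img"][140:340,110:450,::-1],None,fx=2.3,fy=2.3,interpolation=2)
def dr(p,col):
    cv2.circle(im,tuple(((np.array(p)-[110,140]+.5)*2.3).round().astype(int).tolist()),2,col,-1)
for k,p in enumerate(q): dr(p,(0,0,255) if k<4 else (0,255,255))
for (x,y),col in(((.4762,.2625),(0,255,0)),((.4785,.2665),(255,0,255))):
    for a in np.linspace(0,6.28,40): dr(proj(c,[x+.032*np.cos(a),y+.032*np.sin(a),.1005])[0],col)
cv2.imwrite("pics/w1o.png",im)
E
```

```text
[[376.6, 256.4], [372.5, 300.9], [179.7, 256.5], [183.9, 301.0], [391.2, 278.1], [385.9, 328.0], [165.0, 278.2], [170.4, 328.0]] [ 3.21171734e-01  9.47020937e-01 -2.49101983e-04] [ 9.47020644e-01 -3.21171830e-01 -7.45378322e-04]
```

View pics/w1o.png

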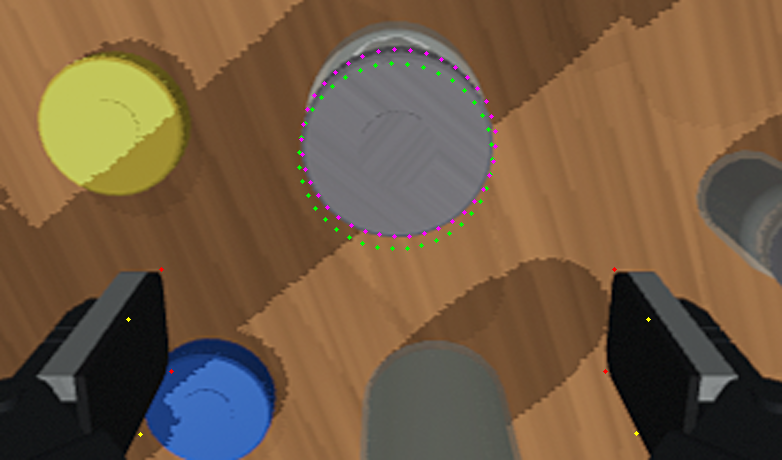

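The projected fingertips agree with the image to about 1 px, so the wrist calibration can be trusted. The magenta circle, centred at (0.4785, 0.2665), fits the cap rim. Descending.

Request:
step_arm:
  targets:
    - {"travel":[0.006,0.0055,-0.05],"angular":[0,0,0],"gripper":1}
    - {"travel":[0.006,0.0055,-0.11],"angular":[0,0,0],"gripper":1}
    - {"travel":[0.006,0.0055,-0.16],"angular":[0,0,0],"gripper":1}
    - {"travel":[0.006,0.0055,-0.19],"angular":[0,0,0],"gripper":1}
    - {"travel":[0.006,0.0055,-0.212],"angular":[0,0,0],"gripper":1}
    - {"travel":[0.006,0.0055,-0.212],"angular":[0,0,0],"gripper":1}

```text
t: 2.45
tool_pos: [0.4768, 0.2657, 0.066]
tool_rot: [-2.553, -1.828, 0.006]
contact_force: [-0.4, -0.6, 0.1]
opening: 0.0853
grip_force: 0.0
```

```bash
python3 shot.py wrist w2; python3 - <<'E'
import pickle;from h import *
c=pickle.load(open("w2.pkl","rb"));im=c["img"][:,:,::-1].copy()
for x,y,col in((.4785,.2665,(255,0,255)),(.4762,.2625,(0,255,0))):
    for a in np.linspace(0,6.28,60):
        p=proj(c,[x+.032*np.cos(a),y+.032*np.sin(a),.1005])[0]
        cv2.circle(im,tuple(p.round().astype(int).tolist()),1,col,-1)
cv2.imwrite("pics/w2o.png",im)
E
```

```text
{'t': 2.5, 'q': [0.372, 0.03, 1.925, 0.0, 1.188, 0.7], 'tool_pos': [0.478, 0.266, 0.068], 'tool_rot': [-2.554, -1.828, 0.002], 'contact_force': [0.929, 0.094, -0.897]}
```

View pics/w2o.png

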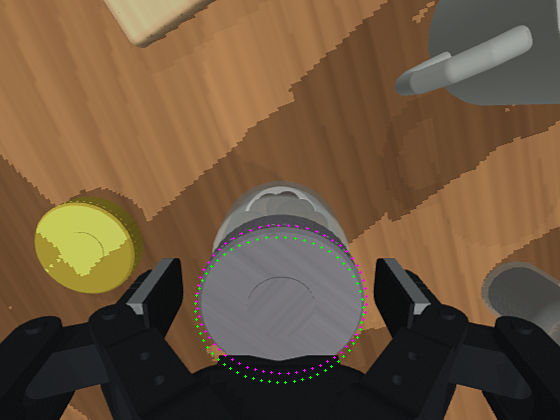

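```bash
python3 - <<'E'
import pickle;from h import *
c=pickle.load(open("w2.pkl","rb"));g=cv2.cvtColor(c["img"],cv2.COLOR_RGB2GRAY)
print("col 282",g[205:250,282].tolist())
pts=[]
for r in range(245,345,8):
    row=g[r].astype(int);gr=np.abs(np.diff(cv2.GaussianBlur(g,(3,3),0)[r].astype(int)))
    l=190+gr[190:235].argmax();rr=335+gr[335:372].argmax();pts+=[(l,r),(rr,r)];print(r,l,rr,gr[l],gr[rr])
E
```

```text
col 282 [113, 113, 115, 114, 115, 116, 115, 117, 119, 100, 76, 73, 74, 74, 75, 73, 72, 76, 75, 81, 76, 72, 108, 108, 105, 105, 105, 116, 120, 120, 119, 119, 118, 117, 116, 116, 117, 119, 120, 121, 122, 122, 123, 123, 123]
245 217 344 30 22
253 217 349 9 21
261 216 353 7 26
269 210 357 7 13
277 201 359 9 10
285 203 362 9 11
293 201 363 8 12
301 200 363 9 14
309 201 363 10 12
317 202 358 10 10
325 204 356 9 9
333 209 360 11 17
341 214 347 12 14
```

The wrist view matches the magenta circle to within 2 px: the cap top edge is at row 227 and the sides are at columns 200 and 363. The fingers are centred, so I'll close them.

Request:
step_arm:
  targets:
    - {"travel":[0,0,0],"angular":[0,0,0],"gripper":0}
    - {"travel":[0,0,0],"angular":[0,0,0],"gripper":0}
    - {"travel":[0,0,0],"angular":[0,0,0],"gripper":0}
    - {"travel":[0,0,0],"angular":[0,0,0],"gripper":0}
    - {"travel":[0,0,0],"angular":[0,0,0],"gripper":0}
    - {"travel":[0,0,0],"angular":[0,0,0],"gripper":0}
    - {"travel":[0,0,0],"angular":[0,0,0],"gripper":0}
    - {"travel":[0,0,0],"angular":[0,0,0],"gripper":0}
  squeeze: 100

```text
t: 3.3
tool_pos: [0.4797, 0.267, 0.0718]
tool_rot: [-2.555, -1.828, -0.005]
contact_force: [-5.4, -0.5, 10.6]
opening: 0.0627
grip_force: 106.6
```

Request:
step_arm:
  targets:
    - {"travel":[0,0,0.01],"angular":[0,0,0],"gripper":0}
    - {"travel":[0,0,0.03],"angular":[0,0,0],"gripper":0}
    - {"travel":[0,0,0.07],"angular":[0,0,0],"gripper":0}
    - {"travel":[0,0,0.12],"angular":[0,0,0],"gripper":0}
    - {"travel":[0,0,0.18],"angular":[0,0,0],"gripper":0}
    - {"travel":[0,0,0.23],"angular":[0,0,0],"gripper":0}
    - {"travel":[0,0,0.27],"angular":[0,0,0],"gripper":0}
    - {"travel":[0,0,0.29],"angular":[0,0,0],"gripper":0}
    - {"travel":[0,0,0.29],"angular":[0,0,0],"gripper":0}

```text
t: 4.2
tool_pos: [0.4793, 0.2663, 0.2445]
tool_rot: [2.554, 1.827, 0.006]
contact_force: [-0.1, 0.5, -4.9]
opening: 0.0626
grip_force: 110.4
```

```bash
python3 shot.py top t3
```

```text
{'t': 4.25, 'q': [0.371, -0.14, 1.781, 0.0, 1.5, 0.7], 'tool_pos': [0.478, 0.266, 0.242], 'tool_rot': [2.555, 1.828, 0.001], 'contact_force': [0.483, 0.596, -5.251]}
```

Request:
step_arm:
  targets:
    - {"travel":[0.002,-0.03,0],"angular":[0,0,0],"gripper":0}
    - {"travel":[0.005,-0.09,0],"angular":[0,0,0],"gripper":0}
    - {"travel":[0.01,-0.16,0],"angular":[0,0,0],"gripper":0}
    - {"travel":[0.014,-0.24,0],"angular":[0,0,0],"gripper":0}
    - {"travel":[0.018,-0.32,0],"angular":[0,0,0],"gripper":0}
    - {"travel":[0.022,-0.4,0],"angular":[0,0,0],"gripper":0}
    - {"travel":[0.026,-0.48,0],"angular":[0,0,0],"gripper":0}
    - {"travel":[0.03,-0.56,0],"angular":[0,0,0],"gripper":0}
    - {"travel":[0.035,-0.64,0],"angular":[0,0,0],"gripper":0}
    - {"travel":[0.04,-0.72,0],"angular":[0,0,0],"gripper":0}

```text
t: 5.25
tool_pos: [0.501, -0.1675, 0.2393]
tool_rot: [-2.552, -1.825, 0.003]
contact_force: [0.3, 1.3, -4.6]
opening: 0.0622
grip_force: 110.3
```

Request:
step_arm:
  targets:
    - {"travel":[0.005,-0.07,0],"angular":[0,0,0],"gripper":0}
    - {"travel":[0.008,-0.13,0],"angular":[0,0,0],"gripper":0}
    - {"travel":[0.01,-0.175,0],"angular":[0,0,0],"gripper":0}
    - {"travel":[0.012,-0.2,0],"angular":[0,0,0],"gripper":0}
    - {"travel":[0.012,-0.207,0],"angular":[0,0,0],"gripper":0}
    - {"travel":[0.012,-0.207,0],"angular":[0,0,0],"gripper":0}
    - {"travel":[0.012,-0.207,0],"angular":[0,0,0],"gripper":0}

```text
t: 5.95
tool_pos: [0.5096, -0.2888, 0.2416]
tool_rot: [-2.553, -1.829, -0.0]
contact_force: [0.2, -0.4, -4.5]
opening: 0.0621
grip_force: 110.4
```

```bash
python3 shot.py wrist w4
```

```text
{'t': 6.0, 'q': [-0.643, -0.045, 1.694, 0.0, 1.494, -0.315], 'tool_pos': [0.51, -0.289, 0.242], 'tool_rot': [-2.553, -1.829, -0.0], 'contact_force': [0.585, 0.454, -5.258]}
```

View pics/w4.png

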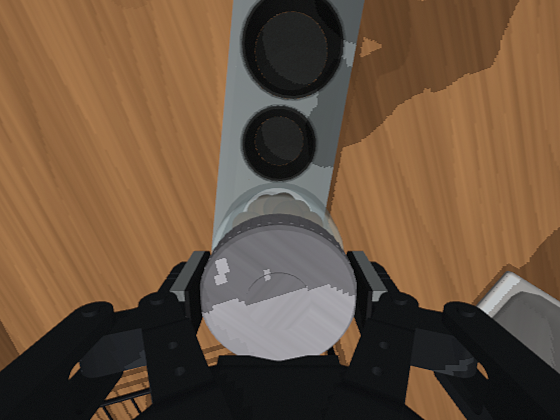

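The middle well is fully visible at about (279,143), spanning columns 242–316. The held cap is at columns 201–356.

```bash
python3 - <<'E'
import pickle;from h import *
c=pickle.load(open("w4.pkl","rb"));g=c["img"].max(2);hsv=cv2.cvtColor(c["img"],cv2.COLOR_RGB2HSV)
m=np.zeros_like(g);m[98:188,236:322]=(g[98:188,236:322]<70)
m=cv2.morphologyEx(m,cv2.MORPH_OPEN,np.ones((3,3)))
r=circ(c,m,.045);print(r,onz(c,*r[1],.045));ys,xs=np.nonzero(m);print(xs.min(),xs.max(),ys.min(),ys.max())
# circumscribed: project candidate
for x,y in[r[0][:2]/1000]:
    q=proj(c,[[x+.0355*np.cos(a),y+.0355*np.sin(a),.045] for a in np.linspace(0,6.28,90)]);print(q.min(0),q.max(0))
for z in(.273,.276):
    # held cap: columns 201..356
    q=[]
    x,y=.51,-.289
    q=proj(c,[[x+.032*np.cos(a),y+.032*np.sin(a),z] for a in np.linspace(0,6.28,90)]);print(z,q.min(0),q.max(0))
gg=cv2.cvtColor(c["img"],cv2.COLOR_RGB2GRAY);print("col279",gg[205:240,279].tolist(),gg[345:375,279].tolist())
E
```

```text
(array([ 523. , -252.7,   78.2]), array([279.1, 142.9]), array([73.9, 74.7])) [ 0.52317818 -0.25136063  0.045     ]
242 316 106 180
[244.95377601 108.31735376] [313.78791345 178.0437428 ]
0.273 [196.3919831  224.74553227] [361.28407243 369.71355319]
0.276 [194.45939981 227.61396064] [363.22219326 375.35843566]
col279 [107, 107, 108, 109, 109, 109, 109, 114, 94, 68, 67, 69, 69, 71, 71, 70, 68, 102, 74, 65, 102, 102, 101, 99, 98, 114, 115, 114, 113, 113, 112, 112, 110, 110, 112] [161, 161, 160, 160, 161, 161, 161, 161, 160, 160, 160, 160, 158, 159, 167, 112, 32, 14, 20, 17, 17, 16, 15, 17, 18, 18, 20, 20, 20, 20]
```

Request:
step_arm:
  targets:
    - {"travel":[0.01,0.03,0],"angular":[0,0,0],"gripper":0}
    - {"travel":[0.022,0.062,-0.02],"angular":[0,0,0],"gripper":0}
    - {"travel":[0.022,0.062,-0.07],"angular":[0,0,0],"gripper":0}
    - {"travel":[0.022,0.062,-0.12],"angular":[0,0,0],"gripper":0}
    - {"travel":[0.022,0.062,-0.16],"angular":[0,0,0],"gripper":0}
    - {"travel":[0.022,0.062,-0.18],"angular":[0,0,0],"gripper":0}
    - {"travel":[0.022,0.062,-0.2],"angular":[0,0,0],"gripper":0}
    - {"travel":[0.022,0.062,-0.22],"angular":[0,0,0],"gripper":0}
    - {"travel":[0.022,0.062,-0.235],"angular":[0,0,0],"gripper":0}
    - {"travel":[0.022,0.062,-0.245],"angular":[0,0,0],"gripper":0}

```text
t: 7.0
tool_pos: [0.5229, -0.253, 0.0948]
tool_rot: [2.555, 1.828, 0.0]
contact_force: [0.6, -0.4, -4.1]
opening: 0.0623
grip_force: 110.4
```

Request:
step_arm:
  targets:
    - {"travel":[0,0,-0.006],"angular":[0,0,0],"gripper":0}
    - {"travel":[0,0,-0.012],"angular":[0,0,0],"gripper":0}
    - {"travel":[0,0,-0.018],"angular":[0,0,0],"gripper":0}
    - {"travel":[0,0,-0.022],"angular":[0,0,0],"gripper":0}
    - {"travel":[0,0,-0.022],"angular":[0,0,0],"gripper":0}

```text
t: 7.5
tool_pos: [0.5232, -0.2527, 0.0824]
tool_rot: [-2.555, -1.828, -0.001]
contact_force: [-0.9, 3.6, -1.2]
opening: 0.0624
grip_force: 110.8
```

```bash
python3 shot.py wrist w5
```

```text
{'t': 7.55, 'q': [-0.578, 0.087, 1.837, 0.001, 1.217, -0.25], 'tool_pos': [0.523, -0.253, 0.082], 'tool_rot': [-2.555, -1.828, -0.001], 'contact_force': [-0.761, 3.603, -0.769]}
```

Request:
step_arm:
  targets:
    - {"travel":[-0.0005,0.002,-0.002],"angular":[0,0,0],"gripper":0}
    - {"travel":[-0.0005,0.0025,-0.005],"angular":[0,0,0],"gripper":0}
    - {"travel":[-0.0005,0.0025,-0.008],"angular":[0,0,0],"gripper":0}
    - {"travel":[-0.0005,0.0025,-0.008],"angular":[0,0,0],"gripper":0}

```text
t: 7.95
tool_pos: [0.5234, -0.2518, 0.0792]
tool_rot: [2.554, 1.827, 0.001]
contact_force: [-1.4, 5.2, 8.5]
opening: 0.0624
grip_force: 111.8
```

```bash
python3 shot.py scene s6; python3 -c "
from station import ctrl;o=ctrl.get_obs();print(o['wrist_torque'])"
```

```text
{'t': 8.0, 'q': [-0.577, 0.09, 1.84, 0.0, 1.21, -0.248], 'tool_pos': [0.523, -0.252, 0.079], 'tool_rot': [2.554, 1.827, 0.002], 'contact_force': [-2.055, 5.345, 8.715]}
[ 0.91500327  0.47883723 -0.04756447]
```

Request:
step_arm:
  targets:
    - {"travel":[-0.001,0.002,-0.002],"angular":[0,0,0],"gripper":0}
    - {"travel":[-0.0015,0.003,-0.004],"angular":[0,0,0],"gripper":0}
    - {"travel":[-0.0015,0.003,-0.004],"angular":[0,0,0],"gripper":0}

```text
t: 8.3
tool_pos: [0.5235, -0.2515, 0.079]
tool_rot: [2.551, 1.825, 0.001]
contact_force: [-4.4, 2.7, 14.8]
opening: 0.0627
grip_force: 112.4
```

```bash
python3 shot.py scene s7; python3 -c "
from station import ctrl;o=ctrl.get_obs();print(o['wrist_torque'])
import cv2;a=cv2.imread('pics/s7.png')[210:360,80:280];cv2.imwrite('pics/s7c.png',cv2.resize(a,None,fx=3.5,fy=3.5,interpolation=2))"
```

```text
{'t': 8.35, 'q': [-0.575, 0.088, 1.843, -0.001, 1.206, -0.246], 'tool_pos': [0.524, -0.252, 0.079], 'tool_rot': [2.551, 1.825, 0.001], 'contact_force': [-3.997, 3.29, 15.083]}
[ 0.5637977   0.70308721 -0.09420581]
```

View pics/s7c.png

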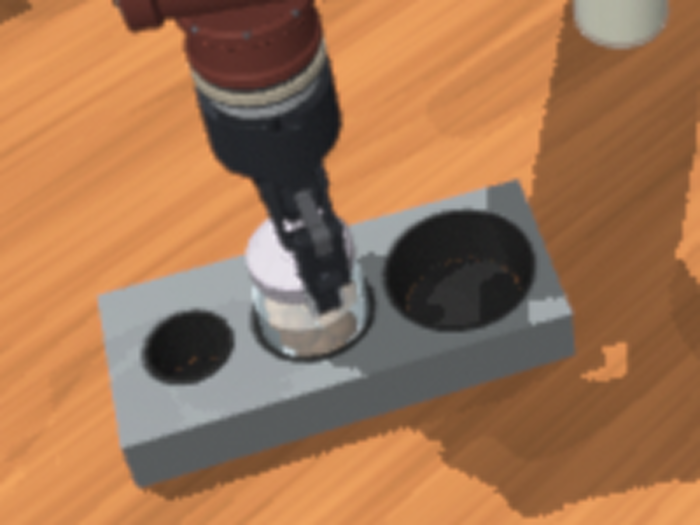

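Scene crop: the jar stands upright in the middle well at crop (310,310), pressed at about 15 N. Starting the anticlockwise turn.

Request:
step_arm:
  targets:
    - {"travel":[0.0015,0.0015,0],"angular":[0,0,0.1],"gripper":0}
    - {"travel":[0.0015,0.0015,0],"angular":[0,0,0.2],"gripper":0}
    - {"travel":[0.0015,0.0015,0],"angular":[0,0,0.3],"gripper":0}
    - {"travel":[0.0015,0.0015,0],"angular":[0,0,0.3],"gripper":0}
  squeeze: 110

```text
t: 8.75
tool_pos: [0.5239, -0.2512, 0.0791]
tool_rot: [2.317, 2.113, -0.002]
contact_force: [-6.4, 1.3, 15.0]
opening: 0.0624
grip_force: 115.6
```

```bash
cat > o.py <<'E'
from station import ctrl;import numpy as np,cv2
o=ctrl.get_obs();R=cv2.Rodrigues(np.array(o["tool_rot"]))[0]
print({k:np.round(o[k],3).tolist() for k in("t","q","tool_pos","contact_force","wrist_torque","opening","grip_force")},"yaw",np.degrees(np.arctan2(R[1,1],R[0,1])).round(2),"axis",R[:,2].round(3))
E
python3 o.py
```

```text
{'t': 8.75, 'q': [-0.574, 0.089, 1.842, -0.003, 1.206, -0.481], 'tool_pos': [0.524, -0.251, 0.079], 'contact_force': [-6.379, 1.285, 15.05], 'wrist_torque': [0.385, 1.013, 0.05], 'opening': 0.062, 'grip_force': 115.638} yaw -5.27 axis [ 0.003 -0.005 -1.   ]
```

```bash
python3 shot.py scene s8; python3 - <<'E'
import cv2
r=lambda f:cv2.resize(cv2.imread(f)[265:318,140:200],None,fx=6.5,fy=6.5,interpolation=2)
cv2.imwrite("pics/cmp.png",cv2.hconcat([r("pics/s7.png"),r("pics/s8.png")]))
E
```

```text
{'t': 8.8, 'q': [-0.574, 0.089, 1.842, -0.003, 1.206, -0.48], 'tool_pos': [0.524, -0.251, 0.079], 'tool_rot': [2.318, 2.113, -0.002], 'contact_force': [-6.154, 2.42, 15.488]}
```

Request:
step_arm:
  targets:
    - {"travel":[-0.003,0.0,0],"angular":[0,0,0.1],"gripper":0}
    - {"travel":[-0.003,0.0,0],"angular":[0,0,0.2],"gripper":0}
    - {"travel":[-0.003,0,0.0],"angular":[0,0,0.3],"gripper":0}
    - {"travel":[-0.003,0,0.0],"angular":[0,0,0.4],"gripper":0}

```text
t: 9.2
tool_pos: [0.5229, -0.2512, 0.0792]
tool_rot: [1.955, 2.45, -0.001]
contact_force: [-4.6, 1.7, 14.8]
opening: 0.0619
grip_force: 116.2
```

```bash
python3 o.py;python3 shot.py scene s9; python3 - <<'E'
import cv2
r=lambda f:cv2.resize(cv2.imread(f)[262:318,140:200],None,fx=4.4,fy=8,interpolation=2)
cv2.imwrite("pics/cmp.png",cv2.hconcat([r(f"pics/s{k}.png") for k in (7,8,9)]))
E
```

```text
{'t': 9.2, 'q': [-0.575, 0.085, 1.845, -0.002, 1.204, -0.798], 'tool_pos': [0.523, -0.251, 0.079], 'contact_force': [-4.605, 1.714, 14.823], 'wrist_torque': [0.437, 0.64, -0.249], 'opening': 0.062, 'grip_force': 116.238} yaw 12.81 axis [ 0.005 -0.005 -1.   ]
{'t': 9.25, 'q': [-0.575, 0.085, 1.845, -0.002, 1.205, -0.801], 'tool_pos': [0.523, -0.251, 0.079], 'tool_rot': [1.952, 2.453, -0.002], 'contact_force': [-3.995, 2.614, 14.029]}
```

View pics/cmp.png

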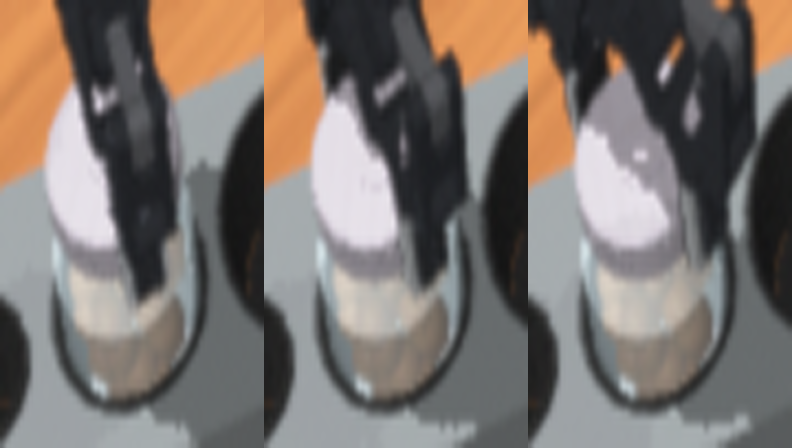

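The nuts and jar look steady while the fingers turn, and the torque while moving is only about 0.25 N m. I'll check for slip numerically.

```bash
python3 shot.py wrist w9; python3 - <<'E'
import pickle,cv2,numpy as np
from h import *
a,b=[cv2.cvtColor(pickle.load(open(f,"rb"))["img"],cv2.COLOR_RGB2GRAY) for f in("w5.pkl","w9.pkl")]
cl=cv2.createCLAHE(4,(8,8))
for nm,(y0,y1,x0,x1) in(("cap arc",(255,300,235,325)),("nuts",(188,214,235,325)),("edge",(215,232,245,315))):
    A,B=a[y0:y1,x0:x1],b
    r=cv2.matchTemplate(cl.apply(B)[y0-8:y1+8,x0-40:x1+40],cl.apply(a)[y0:y1,x0:x1],cv2.TM_CCOEFF_NORMED)
    k=np.unravel_index(r.argmax(),r.shape);print(nm,r.max().round(2),(k[1]-40,k[0]-8))
cv2.imwrite("pics/w59.png",np.vstack([cv2.resize(z[150:370,140:420],None,fx=2,fy=1.35,interpolation=2) for z in(a,b)]))
E
```

```text
{'t': 9.3, 'q': [-0.575, 0.085, 1.845, -0.002, 1.205, -0.797], 'tool_pos': [0.523, -0.251, 0.079], 'tool_rot': [1.957, 2.449, -0.002], 'contact_force': [-2.969, 2.46, 15.244]}
cap arc 0.43 (np.int64(0), np.int64(0))
nuts 0.91 (np.int64(-1), np.int64(0))
edge 0.88 (np.int64(0), np.int64(0))
```

View pics/w59.png

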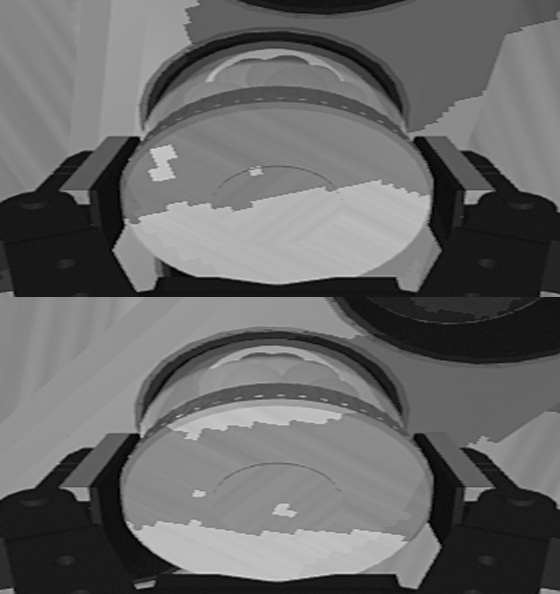

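The two wrist views look alike: the nut scallops sit near column 275 in both. The nut pattern may simply repeat at this angle, so I'll take a small step and track the shift.

Request:
step_arm:
  targets:
    - {"travel":[-0.001,0.001,0],"angular":[0,0,0.08],"gripper":0}
    - {"travel":[-0.001,0.001,0],"angular":[0,0,0.15],"gripper":0}

```text
t: 9.5
tool_pos: [0.5224, -0.2509, 0.0793]
tool_rot: [1.808, 2.56, -0.003]
contact_force: [-3.2, 0.9, 13.9]
opening: 0.0621
grip_force: 116.2
```

```bash
python3 o.py; python3 shot.py wrist w10; cat > cmpw.py <<'E'
import pickle,cv2,numpy as np,sys
a,b=[cv2.cvtColor(pickle.load(open(f+".pkl","rb"))["img"],cv2.COLOR_RGB2GRAY) for f in sys.argv[1:3]]
cl=cv2.createCLAHE(4,(8,8));a=cl.apply(a);b=cl.apply(b)
for nm,(y0,y1,x0,x1) in(("nuts",(188,208,255,305)),("edge",(215,226,255,305)),("capface",(235,250,240,320)),("capface2",(275,300,240,320))):
    r=cv2.matchTemplate(b[y0-2:y1+2,x0-30:x1+30],a[y0:y1,x0:x1],cv2.TM_CCOEFF_NORMED).max(0)
    print(nm,{int(i-30):float(r[i].round(2)) for i in np.argsort(-r)[:3]}, "zero",r[30].round(2))
E
python3 cmpw.py w9 w10
```

```text
{'t': 9.5, 'q': [-0.575, 0.083, 1.847, -0.002, 1.204, -0.915], 'tool_pos': [0.522, -0.251, 0.079], 'contact_force': [-3.207, 0.942, 13.905], 'wrist_torque': [0.198, 0.617, -0.206], 'opening': 0.062, 'grip_force': 116.173} yaw 19.52 axis [ 0.005 -0.006 -1.   ]
{'t': 9.55, 'q': [-0.575, 0.083, 1.847, -0.002, 1.204, -0.917], 'tool_pos': [0.522, -0.251, 0.079], 'tool_rot': [1.806, 2.561, -0.003], 'contact_force': [-3.131, 1.242, 13.626]}
nuts {1: 0.8199999928474426, 0: 0.800000011920929, 2: 0.7900000214576721} zero 0.8
edge {0: 0.9599999785423279, 1: 0.8399999737739563, -1: 0.8299999833106995} zero 0.96
capface {21: 0.36000001430511475, 5: 0.3499999940395355, 4: 0.3499999940395355} zero 0.27
capface2 {0: 0.9200000166893005, -1: 0.6899999976158142, 1: 0.6800000071525574} zero 0.92
```

```bash
python3 - <<'E'
import pickle,cv2,numpy as np
for f in("w5","w9","w10"):
    g=cv2.cvtColor(pickle.load(open(f+".pkl","rb"))["img"],cv2.COLOR_RGB2GRAY).astype(int)
    print(f)
    for r in(190,196,202,206): print(r,g[r,236:326:2].tolist())
E
```

```text
w5
190 [29, 29, 20, 17, 27, 69, 71, 71, 72, 70, 78, 103, 142, 156, 155, 153, 154, 153, 153, 153, 154, 157, 163, 143, 144, 154, 159, 155, 155, 141, 107, 81, 67, 69, 70, 67, 65, 12, 12, 19, 29, 26, 30, 70, 75]
196 [19, 69, 68, 66, 69, 93, 102, 97, 148, 156, 151, 89, 95, 101, 106, 111, 111, 114, 116, 116, 117, 116, 117, 116, 114, 106, 104, 99, 88, 137, 157, 154, 154, 143, 111, 114, 107, 62, 63, 62, 66, 15, 15, 27, 28]
202 [66, 73, 96, 96, 108, 135, 178, 133, 131, 129, 132, 132, 134, 134, 127, 124, 126, 126, 127, 127, 128, 126, 120, 121, 121, 121, 121, 120, 120, 119, 119, 121, 120, 121, 116, 143, 138, 121, 111, 113, 71, 63, 62, 57, 10]
206 [91, 104, 120, 123, 161, 176, 127, 132, 132, 131, 133, 134, 135, 133, 124, 126, 127, 127, 128, 126, 122, 123, 124, 123, 124, 124, 123, 123, 122, 123, 121, 118, 121, 123, 122, 121, 116, 156, 136, 129, 117, 110, 73, 62, 64]
w9
190 [46, 45, 45, 21, 76, 77, 75, 79, 78, 80, 93, 126, 165, 164, 163, 168, 170, 171, 169, 166, 164, 166, 169, 169, 166, 163, 163, 164, 161, 125, 113, 77, 76, 77, 71, 73, 58, 19, 31, 30, 27, 75, 84, 80, 97]
196 [81, 77, 78, 76, 95, 1
[... 806 characters left out ...]
4, 42, 26, 30, 29, 31, 82, 83, 80, 99]
196 [64, 80, 81, 79, 93, 101, 98, 123, 166, 164, 168, 139, 117, 120, 120, 126, 130, 137, 138, 139, 133, 132, 131, 129, 128, 126, 124, 116, 99, 116, 164, 162, 164, 131, 121, 119, 82, 71, 72, 72, 52, 21, 30, 29, 55]
202 [83, 96, 100, 98, 115, 154, 140, 145, 148, 149, 148, 149, 150, 147, 143, 143, 144, 144, 144, 142, 141, 140, 146, 147, 146, 146, 145, 144, 135, 132, 133, 133, 131, 128, 135, 166, 135, 123, 120, 105, 67, 71, 72, 27, 29]
206 [106, 125, 129, 137, 146, 147, 147, 149, 150, 150, 152, 150, 145, 146, 147, 147, 147, 146, 146, 145, 144, 144, 142, 139, 146, 149, 133, 133, 136, 135, 136, 135, 134, 134, 133, 131, 130, 140, 148, 135, 122, 87, 70, 71, 57]
```

Between w9 and w10 the nut boundaries moved about 5 px to the right. That is what a stationary jar should show for this turn. The knurling stayed fixed to the gripper, so the cap is turning on the jar. It has turned 38° so far; continuing to about 75°.

Request:
step_arm:
  targets:
    - {"travel":[-0.002,0,0],"angular":[0,0,0.12],"gripper":0}
    - {"travel":[-0.002,0,0],"angular":[0,0,0.24],"gripper":0}
    - {"travel":[-0.002,0,0],"angular":[0,0,0.36],"gripper":0}
    - {"travel":[-0.002,0,0],"angular":[0,0,0.4],"gripper":0}

```text
t: 9.95
tool_pos: [0.5215, -0.2511, 0.0793]
tool_rot: [1.386, 2.81, -0.004]
contact_force: [-2.3, -0.2, 12.6]
opening: 0.062
grip_force: 116.4
```

```bash
python3 o.py; python3 shot.py wrist w11;python3 cmpw.py w10 w11
```

```text
{'t': 9.95, 'q': [-0.576, 0.081, 1.849, -0.002, 1.203, -1.23], 'tool_pos': [0.522, -0.251, 0.079], 'contact_force': [-2.292, -0.211, 12.578], 'wrist_torque': [0.121, 0.4, -0.164], 'opening': 0.062, 'grip_force': 116.427} yaw 37.51 axis [ 0.006 -0.006 -1.   ]
{'t': 10.0, 'q': [-0.576, 0.081, 1.849, -0.002, 1.203, -1.23], 'tool_pos': [0.522, -0.251, 0.079], 'tool_rot': [1.385, 2.811, -0.005], 'contact_force': [-2.814, -0.101, 13.281]}
nuts {0: 0.6499999761581421, -1: 0.6499999761581421, 1: 0.6399999856948853} zero 0.65
edge {0: 0.8999999761581421, 1: 0.800000011920929, -1: 0.7799999713897705} zero 0.9
capface {0: 0.6200000047683716, -1: 0.5899999737739563, 1: 0.5899999737739563} zero 0.62
capface2 {0: 0.7200000286102295, 1: 0.5699999928474426, -1: 0.550000011920929} zero 0.72
```

Request:
step_arm:
  targets:
    - {"travel":[0,0,0],"angular":[0,0,0.12],"gripper":0}
    - {"travel":[0,0,0],"angular":[0,0,0.24],"gripper":0}
    - {"travel":[0,0,0],"angular":[0,0,0.36],"gripper":0}
    - {"travel":[0,0,0],"angular":[0,0,0.42],"gripper":0}
    - {"travel":[0,0,0],"angular":[0,0,0.42],"gripper":0}

```text
t: 10.5
tool_pos: [0.521, -0.2513, 0.0793]
tool_rot: [0.908, 3.001, -0.008]
contact_force: [-4.6, -0.8, 14.4]
opening: 0.0622
grip_force: 116.4
```

```bash
python3 o.py; python3 shot.py wrist w12;python3 cmpw.py w10 w12
```

```text
{'t': 10.5, 'q': [-0.577, 0.081, 1.85, -0.003, 1.204, -1.559], 'tool_pos': [0.521, -0.251, 0.079], 'contact_force': [-4.641, -0.795, 14.359], 'wrist_torque': [0.015, 0.612, 0.012], 'opening': 0.062, 'grip_force': 116.442} yaw 56.35 axis [ 0.005 -0.007 -1.   ]
{'t': 10.55, 'q': [-0.577, 0.081, 1.85, -0.003, 1.204, -1.558], 'tool_pos': [0.521, -0.251, 0.079], 'tool_rot': [0.908, 3.001, -0.008], 'contact_force': [-4.235, -0.521, 14.579]}
nuts {0: 0.7699999809265137, 1: 0.75, -1: 0.7400000095367432} zero 0.77
edge {0: 0.8999999761581421, -1: 0.8100000023841858, 1: 0.7599999904632568} zero 0.9
capface {0: 0.5899999737739563, 1: 0.5600000023841858, -1: 0.5600000023841858} zero 0.59
capface2 {0: 0.28999999165534973, 1: 0.23000000417232513, -1: 0.1899999976158142} zero 0.29
```

The gripper has turned 75° and the torque is now about zero. Trial lift, watching the force: about −5 N would mean the jar is coming along, about −0.7 N the cap alone.

Request:
step_arm:
  targets:
    - {"travel":[-0.002,0,0.003],"angular":[0,0,0],"gripper":0}
    - {"travel":[-0.0025,0,0.006],"angular":[0,0,0],"gripper":0}
    - {"travel":[-0.0025,0,0.009],"angular":[0,0,0],"gripper":0}
    - {"travel":[-0.0025,0,0.012],"angular":[0,0,0],"gripper":0}

```text
t: 10.95
tool_pos: [0.5182, -0.25, 0.0824]
tool_rot: [0.909, 3.003, -0.005]
contact_force: [4.1, -4.5, -3.8]
opening: 0.0625
grip_force: 119.9
```

```bash
python3 o.py; python3 shot.py wrist w13
```

```text
{'t': 10.95, 'q': [-0.578, 0.072, 1.853, -0.002, 1.212, -1.56], 'tool_pos': [0.518, -0.25, 0.082], 'contact_force': [4.143, -4.516, -3.805], 'wrist_torque': [-0.667, -0.576, 0.035], 'opening': 0.063, 'grip_force': 119.933} yaw 56.31 axis [ 0.003 -0.004 -1.   ]
{'t': 11.0, 'q': [-0.578, 0.072, 1.853, -0.002, 1.212, -1.56], 'tool_pos': [0.518, -0.25, 0.082], 'tool_rot': [0.909, 3.003, -0.005], 'contact_force': [3.223, -4.174, -1.669]}
```

Request:
step_arm:
  targets:
    - {"travel":[0.002,-0.002,0.001],"angular":[0,0,0],"gripper":0}
    - {"travel":[0.002,-0.002,0.002],"angular":[0,0,0],"gripper":0}
    - {"travel":[0.002,-0.002,0.004],"angular":[0,0,0],"gripper":0}
    - {"travel":[0.002,-0.002,0.004],"angular":[0,0,0],"gripper":0}

```text
t: 11.4
tool_pos: [0.5184, -0.2496, 0.0839]
tool_rot: [-0.91, -3.007, 0.001]
contact_force: [1.9, -3.5, -3.5]
opening: 0.0625
grip_force: 120.1
```

```bash
python3 o.py; python3 shot.py wrist w14; python3 - <<'E'
import pickle,cv2,numpy as np
for f in("w12","w13","w14"):
    g=cv2.cvtColor(pickle.load(open(f+".pkl","rb"))["img"],cv2.COLOR_RGB2GRAY).astype(int)
    print(f,g[150:240,281].tolist())
E
```

```text
{'t': 11.4, 'q': [-0.578, 0.073, 1.85, -0.001, 1.219, -1.56], 'tool_pos': [0.518, -0.25, 0.084], 'contact_force': [1.898, -3.465, -3.549], 'wrist_torque': [-0.585, -0.347, 0.01], 'opening': 0.063, 'grip_force': 120.095} yaw 56.31 axis [-0.    -0.001 -1.   ]
{'t': 11.45, 'q': [-0.578, 0.073, 1.85, -0.001, 1.219, -1.56], 'tool_pos': [0.518, -0.25, 0.084], 'tool_rot': [-0.91, -3.007, 0.001], 'contact_force': [2.631, -3.875, -2.979]}
w12 [144, 144, 144, 144, 144, 144, 144, 144, 143, 144, 144, 144, 144, 144, 144, 143, 144, 144, 144, 144, 145, 150, 106, 103, 105, 92, 45, 43, 44, 43, 33, 80, 83, 81, 82, 74, 148, 165, 164, 163, 164, 166, 163, 115, 104, 128, 142, 151, 151, 151, 152, 153, 154, 155, 155, 155, 156, 157, 156, 157, 157, 159, 161, 140, 99, 95, 97, 97, 98, 98, 97, 93, 139, 116, 93, 132, 171, 171, 167, 165, 168, 183, 185, 184, 184, 183, 183, 182, 181, 180]
w13 [143, 143, 142, 142, 142, 142, 143, 143, 143, 142, 143, 143, 142, 142, 143, 143, 142, 142, 143, 142, 143, 142, 142, 142, 143, 147, 117, 104, 110, 56, 33, 44, 45, 43, 38, 79, 80, 80, 78, 80, 122, 162, 163, 161, 162, 170, 139, 128, 143, 146, 147, 148, 148, 149, 151, 151, 152, 152, 153, 153, 153, 154, 159, 142, 98, 93, 96, 96, 96, 96, 95, 90, 166, 106, 84, 170, 171, 167, 165, 161, 179, 183, 184, 183, 182, 181, 181, 180, 179, 178]
w14 [142, 142, 143, 141, 142, 143, 143, 143, 143, 142, 142, 142, 142, 143, 143, 142, 143, 143, 143, 143, 143, 143, 143, 142, 143, 148, 117, 104, 106, 81, 38, 41, 45, 42, 32, 78, 78, 79, 78, 80, 107, 162, 162, 162, 161, 171, 172, 144, 144, 146, 147, 148, 148, 150, 151, 151, 151, 152, 153, 153, 153, 154, 158, 141, 98, 93, 96, 96, 96, 98, 75, 85, 166, 107, 85, 160, 170, 168, 166, 162, 177, 183, 184, 183, 182, 181, 181, 179, 179, 178]
```

Since the turn ended, the jar edge has moved in the wrist view together with the holder rim (both +4 px). The jar is staying put while the cap lifts. I'll re-centre laterally and lift gently.

Request:
step_arm:
  targets:
    - {"travel":[0.003,-0.002,0],"angular":[0,0,0],"gripper":0}
    - {"travel":[0.005,-0.0035,0],"angular":[0,0,0],"gripper":0}
    - {"travel":[0.005,-0.0035,0.001],"angular":[0,0,0],"gripper":0}
    - {"travel":[0.005,-0.0035,0.002],"angular":[0,0,0],"gripper":0}

```text
t: 11.85
tool_pos: [0.5212, -0.2511, 0.0852]
tool_rot: [-0.91, -3.006, -0.001]
contact_force: [-1.4, -0.3, -1.4]
opening: 0.0627
grip_force: 120.3
```

```bash
python3 o.py; python3 shot.py wrist w15; python3 - <<'E'
import pickle,cv2,numpy as np
for f in("w12","w14","w15"):
    g=cv2.cvtColor(pickle.load(open(f+".pkl","rb"))["img"],cv2.COLOR_RGB2GRAY).astype(int)
    print(f,g[168:216,281].tolist())
E
```

```text
{'t': 11.85, 'q': [-0.578, 0.079, 1.841, 0.0, 1.223, -1.561], 'tool_pos': [0.521, -0.251, 0.085], 'contact_force': [-1.398, -0.254, -1.445], 'wrist_torque': [-0.003, 0.166, 0.047], 'opening': 0.063, 'grip_force': 120.321} yaw 56.32 axis [-0.001  0.001 -1.   ]
{'t': 11.9, 'q': [-0.578, 0.079, 1.84, 0.0, 1.223, -1.561], 'tool_pos': [0.521, -0.251, 0.085], 'tool_rot': [-0.91, -3.006, -0.0], 'contact_force': [-1.222, -0.687, -1.983]}
w12 [144, 144, 145, 150, 106, 103, 105, 92, 45, 43, 44, 43, 33, 80, 83, 81, 82, 74, 148, 165, 164, 163, 164, 166, 163, 115, 104, 128, 142, 151, 151, 151, 152, 153, 154, 155, 155, 155, 156, 157, 156, 157, 157, 159, 161, 140, 99, 95]
w14 [143, 143, 143, 143, 143, 142, 143, 148, 117, 104, 106, 81, 38, 41, 45, 42, 32, 78, 78, 79, 78, 80, 107, 162, 162, 162, 161, 171, 172, 144, 144, 146, 147, 148, 148, 150, 151, 151, 151, 152, 153, 153, 153, 154, 158, 141, 98, 93]
w15 [145, 149, 118, 102, 108, 101, 50, 41, 44, 43, 38, 39, 81, 81, 80, 82, 76, 118, 164, 164, 162, 163, 162, 176, 152, 139, 148, 150, 150, 151, 152, 153, 153, 154, 154, 155, 156, 156, 156, 157, 154, 153, 148, 147, 153, 125, 95, 95]
```

The lateral load is gone and only the cap's weight remains. Lifting straight off to about 25 mm above the mouth.

Request:
step_arm:
  targets:
    - {"travel":[0,0,0.002],"angular":[0,0,0],"gripper":0}
    - {"travel":[0,0,0.005],"angular":[0,0,0],"gripper":0}
    - {"travel":[0,0,0.01],"angular":[0,0,0],"gripper":0}
    - {"travel":[0,0,0.017],"angular":[0,0,0],"gripper":0}
    - {"travel":[0,0,0.026],"angular":[0,0,0],"gripper":0}
    - {"travel":[0,0,0.037],"angular":[0,0,0],"gripper":0}
    - {"travel":[0,0,0.046],"angular":[0,0,0],"gripper":0}
    - {"travel":[0,0,0.051],"angular":[0,0,0],"gripper":0}
    - {"travel":[0,0,0.051],"angular":[0,0,0],"gripper":0}
    - {"travel":[0,0,0.051],"angular":[0,0,0],"gripper":0}

```text
t: 12.9
tool_pos: [0.5216, -0.2515, 0.1161]
tool_rot: [-0.91, -3.007, -0.0]
contact_force: [0.7, -0.3, -1.3]
opening: 0.0617
grip_force: 120.4
```

```bash
python3 o.py; python3 shot.py scene s16;python3 shot.py wrist w16; python3 - <<'E'
import pickle;from h import *
for f in("w15","w16"):
    g=cv2.cvtColor(pickle.load(open(f+".pkl","rb"))["img"],cv2.COLOR_RGB2GRAY).astype(int)
    print(f,g[120:230:2,281].tolist())
c=pickle.load(open("w16.pkl","rb"))
print("expect rows holder-side rim/cap edge etc")
X=np.array([-.83,.555]);
for nm,r,z in(("well mouth front",.0355,.045),("shoulder",.0345,.070),("jar rim front",.021,.104),("rim back",-.021,.104),("cap low front",.032,.129),("cap top front",.032,.146)):
    p=np.array([.5215,-.2512])+X*r;print(nm,proj(c,[*p,z]).round(1))
s=pickle.load(open("s16.pkl","rb"));im=s["img"]
for nm,z in(("rim",.104),("caplow",.129),("captop",.146)):print(nm,proj(s,[.5215,-.2512,z]).round(1))
hsv=cv2.cvtColor(im,cv2.COLOR_RGB2HSV)
for col in(160,165,170,175):print(col,im[255:320:2,col].mean(1).astype(int).tolist())
E
```

```text
{'t': 12.9, 'q': [-0.578, 0.043, 1.822, 0.0, 1.277, -1.561], 'tool_pos': [0.522, -0.251, 0.116], 'contact_force': [0.688, -0.344, -1.326], 'wrist_torque': [0.017, 0.039, 0.005], 'opening': 0.062, 'grip_force': 120.386} yaw 56.31 axis [-0.  0. -1.]
{'t': 12.95, 'q': [-0.578, 0.043, 1.822, 0.0, 1.277, -1.561], 'tool_pos': [0.521, -0.251, 0.116], 'tool_rot': [-0.91, -3.006, -0.0], 'contact_force': [0.139, -0.891, -1.579]}
{'t': 13.0, 'q': [-0.578, 0.043, 1.822, 0.0, 1.277, -1.561], 'tool_pos': [0.521, -0.251, 0.116], 'tool_rot': [-0.91, -3.006, -0.0], 'contact_force': [0.107, 0.175, -1.155]}
w15 [151, 150, 148, 148, 156, 76, 70, 147, 144, 144, 144, 144, 144, 143, 143, 143, 143, 144, 144, 144, 144, 144, 144, 143, 145, 118, 108, 50, 44, 38, 81, 80, 76, 164, 162, 162, 152, 148, 150, 152, 153, 154, 156, 156, 154, 148, 153, 95, 97, 96, 97, 136, 108, 170, 166]
w16 [147, 146, 147, 128, 68, 146, 143, 143, 142, 142, 142, 143, 143, 143, 143, 143, 143, 142, 141, 141, 145, 104, 105, 41, 43, 74, 81, 90, 153, 167, 180, 146, 149, 151, 152, 153, 152, 146, 146, 149, 152, 130, 92, 97, 98, 97, 100, 95, 96
[... 274 characters left out ...]
3.6 272. ]]
captop [[162.4 266.7]]
160 [42, 151, 225, 229, 228, 226, 156, 141, 137, 135, 135, 135, 154, 191, 127, 129, 85, 185, 200, 145, 179, 200, 196, 201, 167, 127, 125, 134, 61, 154, 162, 169, 171]
165 [45, 162, 226, 230, 228, 226, 155, 134, 138, 135, 135, 136, 141, 136, 127, 126, 86, 174, 195, 139, 135, 187, 187, 191, 182, 128, 125, 123, 102, 100, 163, 171, 172]
170 [38, 89, 225, 228, 230, 227, 147, 136, 136, 137, 137, 136, 133, 118, 116, 70, 138, 180, 145, 116, 141, 176, 176, 180, 150, 119, 127, 131, 76, 78, 110, 167, 172]
175 [34, 38, 65, 199, 221, 206, 137, 136, 138, 135, 118, 104, 102, 182, 181, 105, 100, 103, 115, 156, 159, 165, 171, 146, 121, 118, 114, 106, 53, 106, 107, 107, 117]
```

```bash
python3 -c "
from station import ctrl;print(ctrl.finish_job())"
```

```text
the job is handed in; nothing more can be done
None
```

I handed the job in at about 13 s: the jar is seated in the middle well, and the gripper holds the unscrewed cap level and still about 25 mm above its mouth. The cap didn't rise as expected during the 75° turn, and it rubbed lightly on the neck before I re-centred it and lifted it free.

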